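# Third hand: hold a bracket against the jig's sprung stop

## Robot

A 6-joint arm with a two-finger parallel gripper is mounted at the origin on the work surface. World frame = base frame: x ahead of the robot, y to its left, z up, the work surface at z = 0. Lengths are in m, angles in degrees, forces in N, time in s.
With the tool pointing down it reaches from about 0.4 to 0.825 m from the base axis. Payload 7 kg.
Tool frame: the origin (TCP) lies midway between the tips of the shut fingers; the grasp point (between the pads) lies 19 mm behind it; z points along the fingers, y is the line along which they close (so a half turn about z gives the same grasp; the last joint's range is limited). The gripper opens to 88 mm and grips with 3 to 60 N. Pads are 19 mm wide; open, the fingers measure 130 mm over their backs; the gripper's body (78 mm by 193 mm) begins 47 mm behind the grasp point.
Start: joints at [-54.884, 20.546, 0.682, 0, -70.136, -16.507], TCP at [0.215, -0.64, 0.227] pointing down, gripper open.
Joint ranges: [-176.03, 176.03], [-82.01, 121.73], [-58.28, 71.71], [-173.87, 95.51], [-174.79, -0.11], [-173.66, 173.66]. Speed limits (degrees/s): [136.94, 136.94, 172.46, 180, 180, 180].

## Interface

Orientations are given as [roll, pitch, yaw] about the fixed x, y, z axes, in that order (R = Rz(yaw) Ry(pitch) Rx(roll)).
In Python, from plant import ctrl gives the robot as it stands. The module is installed in compiled form; this text tells all that it offers.
- The arm moves only by the tool play_rows, never from a script. Its argument "commands" is a list that holds one entry, the list of rows, each a list of 7 numbers: the turn, a rotation vector about the tool's x, y, z in rad, then the shift along the tool's x, y, z in cm, then the finger opening in cm, from 0 to 8.76. In form: [[[ax, ay, az, x, y, z, grip], ...]]. A call has 1 to 8 rows; each row is the pose to reach, as a shift and turn from the pose commanded when the call began, along the tool's axes at that moment; what a row does not reach only later rows make up. A row lasts 1/12 s, in which the tool goes at most 41.7 mm and 7.16 degrees, less where a joint would pass 70% of its speed; a pose out of reach is approached as far as the arm can. A call with a gripper value outside its range is refused whole. The fingers move at their own pace and stop on an object; the grip force is fixed at half the most. Time passes only in rows, so rows that repeat a pose let the fingers close. It gives the time, the measured TCP pose, the force, the opening and the grip force at its end, in the units of the state.
- ctrl.get_obs(): the state, without advancing time (a new reading comes with each control period).
- ctrl.snapshot(name): name is "scene" or "top" or "wrist"; returns a dict with "color" (400x640x3 uint8, red, green, blue), "camera_matrix" (3x3 intrinsics, pixels), "origin" and "rotation" of the camera in the world; the wrist camera has in their place "hand_eye" (4x4, takes a point from camera to tool coordinates, whose origin is the TCP and whose axes are the flange's). Camera axes: x right, y down, z forward; pixel columns grow to the right and rows downward; lengths in m; the calibration is good to about 2 mm. The wrist camera is an equidistant fisheye: a pixel r from the principal point sees the ray r / f radians off the axis. A picture is of the moment at which its call begins: read the wrist's pose just before it. There is no depth.
- ctrl.close_job(): hands the job in; it is judged then, once.
Trained networks look in a picture, given as the dict that the camera call returned (one of the last four; its "shot" number tells which), for a name from the list of things; names that differ only in an ending like _2 or _b are one class to them, and where a whole thing is asked for, a point or a joint stands for the part that bears it (a point fixed in the world has none). Each returns a list of dicts, best first, with "conf" (0 to 1); they miss things now and then, are a little off and sometimes report something else, mostly with a low value. They report only what shows in the picture. A call takes as long as a camera call. They do not tell look-alikes from the thing itself.
- ctrl.find_in(picture, name): "bbox" ([left, top, width, height] in pixels, round what is visible of it).
The state is a dict: "clock": time; "joint_pos": joint angles; "qvel": joint speeds; "tau": joint torques, N m; "tool_pos": TCP position; "orientation": TCP orientation; "force": force on the tool from outside, world axes, zero at the start; "moment": the same for the moment, N m; "opening": finger opening in m; "gripper_force": force on a finger pad.
Only numpy, scipy, OpenCV 4.12 (cv2) and the standard library are available. Lean on these libraries where they do the work, as an engineer would, in place of code of your own. Each camera call takes 0.05 s, during which the arm holds its last target. There are 200 camera calls.

## Task

Be a third hand at the assembly jig: slide the aluminium bracket sideways along the blue plate, without lifting it, from its yellow parking frame into the white frame in front of the sprung stop, then push it straight and square, upright wall first, against the black pad until the orange pointer stands in the middle of the green zone (a push of about 9 N), never driving the pad to its end. Leave the red tub and everything else on the bench alone. Finish holding: do not let go or back off; the program ends while the robot's fingers still keep that steady push on, so that a mechanic can put in the screws.

Things in the scene. Friction and masses are not known exactly. Their poses are not given: they have to be found in the camera images.
- jig: Fixed jig: blue steel plate 260 (x) by 400 (y) by 10 mm thick, spanning x = -100 to 160, y = -200 to 200 mm about the origin, which lies at bench level; the sliding surface is at z = 10 mm. +x is the pressing direction, towards the stop. White frame = work position; two yellow frames, left and right of it = parking places of bracket and tub, either way round.
- housing (a point): Centre of the top of the stop's dark steel housing, fixed on the jig at x = 119, y = 0, z = 60 mm of its frame. Housing 62 (x) by 70 (y) mm, 50 mm high, starting at x = 88 mm. White, green and red stripes on its top show, under the orange pointer, how far the pad is pressed.
- park_left (a point): Centre of one yellow parking frame (120 in x by 130 mm in y), on the plate's top at x = -30, y = 135 mm of the jig's frame. Bracket or tub starts within about 15 mm of it.
- park_right (a point): Centre of the other yellow parking frame, at x = -30, y = -135 mm of the jig's frame.
- work (a point): Centre of the white work frame (102 mm in x, 122 mm in y, line width 4 mm), on the plate's top at x = -30, y = 0, z = 10 mm in the jig's frame; its axes are the jig's. The bracket's origin belongs here before the push, 30 mm short of touching the pad.
- pad: Black pad of the sprung stop, 60 wide (y), 40 mm high. Origin: centre of the face the bracket touches; axes as the jig's. Untouched it is at x = 45, y = 0, z = 38 mm of the jig's frame; it slides only to +x, 30 mm at most, against a spring of 0.6 N per mm, no preload. Pressed in 10 to 20 mm (6 to 12 N) its orange pointer bar is in the green zone; 15 mm (9 N) is the middle.
- bracket: Loose aluminium bracket, 0.35 to 0.7 kg. Origin: centre of its underside. Foot 90 (x) by 110 (y) by 8 mm; upright wall on the +x edge, 110 wide, 8 thick, 60 high, its outer face (x = 45 mm) goes against the pad; one rib in the middle behind it, 10 mm thick (y = -5 to 5), x = -30 to 37, top z = 58 mm: grip it from above, closing along y. Starts turned up to 0.2 rad from the jig's axes.
- rib (a point): Grip point in the bracket's rib: x = 0, y = 0, z = 40 mm in the bracket's frame; 18 mm below the rib's top and 32 mm above the top of the foot plate. Its axes are the bracket's.
- tub: Bystander: red plastic tub with white lid, 72 mm across, 66 mm high, in the other parking frame. Origin at the centre of its underside.
- spray_can: Bystander: upright can with orange label, 56 mm across, 180 mm high, on the bench to the left. Origin at the centre of its underside.
- grease_jar: Bystander: jar with white cap, 80 mm across, 100 mm high, to the right. Origin at the centre of its underside.
- spanner: Bystander: steel spanner lying to the right.
- screwdriver: Bystander: screwdriver with blue handle lying to the left.
There are look-alikes about, which are no part of the job. Leave any pink or purple look-alike of the bracket alone.

How it is judged:
By the outcome, as a careful person would: the job done as asked, in the order asked, and still so for the second after the job is handed in, while the arm keeps its last pose, push and grip.
It also fails if it takes over 45 s, if anything falls off the work surface, if the arm or the gripper's body presses on something with over 40 N, if the wrist force passes 120 N, or if a joint passes its speed limit or range.

## Working session

There is one attempt and no reset: what is moved stays moved. The work goes in short steps, Python scripts to look and compute and a tool call to move; the robot and the scene stay as the last step left them, time stands still between calls to the robot, and variables do not carry over. Pictures are saved under pics/ and viewed, at most 10 in all, crops included, and the job is handed in when it is done.

Besides the shell and the picture viewer there is one more tool, called as a command line: name --argument value ..., lists and objects as JSON in quotes. play_rows: Moves the arm, as the interface text tells. Its arguments: {"type":"object","properties":{"commands":{"type":"array","items":{"type":"array","items":{"type":"array","items":{"type":"number"}}}}},"required":["commands"]}

```bash
mkdir -p pics; python3 - <<'E'
from plant import ctrl
import cv2, numpy as np, pickle
o=ctrl.get_obs(); print(o['clock'],o['tool_pos'],o['orientation'],o['force'])
P={}
for n in ['scene','top','wrist']:
    s=ctrl.snapshot(n); P[n]=s; cv2.imwrite(f'pics/{n}0.png',s['color'][:,:,::-1])
    print(n,{k:np.round(v,4).tolist() for k,v in s.items() if k not in('color',)})
    for t in ['bracket','housing','pad','tub','jig','rib']:
        print(t,[(np.round(d['bbox']).tolist(),round(d['conf'],2)) for d in ctrl.find_in(s,t)][:3])
pickle.dump((o,P),open('p0.pkl','wb'))
a=np.hstack([P['scene']['color'],P['top']['color']])
E
```

```text
0.0 [ 0.21525857 -0.63924193  0.22560532] [ 1.79903536e+02 -6.44428117e-03 -1.61396075e+02] [-0.69923936  0.09942439 -0.15364767]
scene {'camera_matrix': [[503.4189, 0.0, 321.183], [0.0, 503.4189, 213.9142], [0.0, 0.0, 1.0]], 'origin': [1.2723, 0.7198, 1.1783], 'rotation': [-136.7676, -1.0094, 133.3262], 'shot': 1}
bracket [([276.0, 186.0, 42.0, 34.0], 0.92), ([202.0, 170.0, 37.0, 32.0], 0.76), ([285.0, 132.0, 35.0, 37.0], 0.75)]
housing [([234.0, 190.0, 131.0, 114.0], 0.6)]
pad [([268.0, 222.0, 28.0, 23.0], 0.71)]
tub [([322.0, 245.0, 27.0, 30.0], 0.82)]
jig [([231.0, 190.0, 133.0, 114.0], 0.89)]
rib [([274.0, 187.0, 43.0, 29.0], 0.88), ([202.0, 172.0, 39.0, 33.0], 0.83), ([284.0, 130.0, 37.0, 36.0], 0.79)]
top {'camera_matrix': [[404.5173, 0.0, 319.3088], [0.0, 404.5173, 203.4105], [0.0, 0.0, 1.0]], 'origin': [0.431, 0.0047, 1.2432], 'rotation': [-176.4982, -0.2447, -90.0911], 'shot': 2}
bracket [([410.0, 151.0, 41.0, 42.0], 0.96), ([336.0, 193.0, 47.0, 37.0], 0.7), ([396.0, 259.0, 34.0, 37.0], 0.66)]
housing [([248.0, 118.0, 147.0, 118.0], 0.73)]
pad [([316.0, 149.0, 15.0, 27.0], 0.47)]
tub [([254.0, 164.0, 26.0, 26.0], 0.97)]
jig [([246.0, 116.0, 151.0, 122.0], 0.58), ([313.0, 149.0, 20.0, 27.0], 0.49)]
rib [([339.0, 191.0, 46.0, 39.0], 0.81), ([410.0, 149.0, 39.0, 43.0], 0.81), ([391.0, 256.0, 35.0, 37.0], 0.7)]
wrist {'camera_matrix': [[309.7069, 0.0, 319.8402], [0.0, 309.7069, 202.2004], [0.0, 0.0, 1.0]], 'hand_eye': [[0.0014, -0.9663, -0.2576, 0.0693], [1.0, 0.0016, -0.0004, -0.0005], [0.0008, -0.2576, 0.9663, -0.1588], [0.0, 0.0, 0.0, 1.0]], 'shot': 3}
bracket []
housing []
pad []
tub []
jig []
rib []
```

View pics/top0.png

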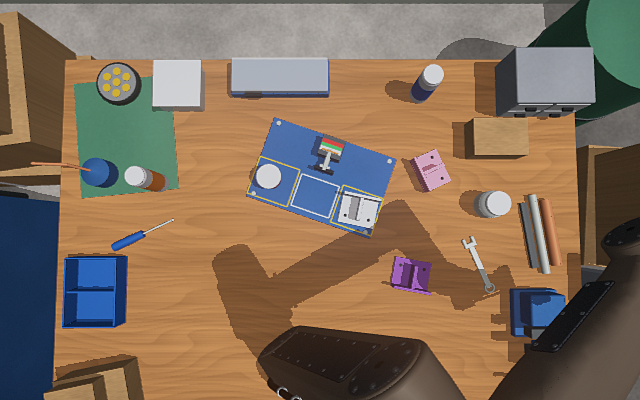

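View pics/scene0.png

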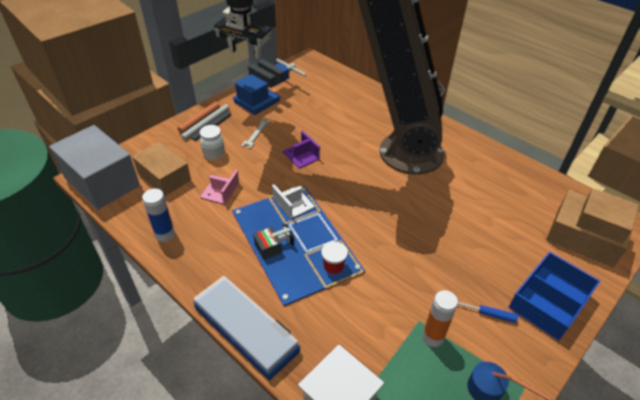

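The top view shows the jig (corners about 275,118 / 396,158 / 371,237 / 247,195), with the bracket in the right parking frame (~358,209), the tub in the left (~268,176), and pink and purple look-alikes off the plate. The scene view agrees: bracket ~(295,202), tub ~(334,258).

```bash
cat > h.py <<'E'
import numpy as np, cv2
from scipy.spatial.transform import Rotation as R
from scipy.optimize import least_squares
def campose(s,o=None):
    if 'origin' in s: return np.array(s['origin']),R.from_euler('xyz',s['rotation'],degrees=True).as_matrix()
    T=np.eye(4);T[:3,:3]=R.from_euler('xyz',o['orientation'],degrees=True).as_matrix();T[:3,3]=o['tool_pos']
    T=T@np.array(s['hand_eye']);return T[:3,3],T[:3,:3]
def proj(s,X,o=None):
    c,Rm=campose(s,o);p=(np.atleast_2d(X)-c)@Rm;K=np.array(s['camera_matrix'])
    if 'origin' in s: q=p[:,:2]/p[:,2:]
    else:
        r=np.linalg.norm(p[:,:2],axis=1,keepdims=True);q=p[:,:2]/r*np.arctan2(r,p[:,2:])
    return q*K[0,0]+K[:2,2]
def tf(x,y,yaw,P,z=0):
    P=np.atleast_2d(np.array(P,float));c,s=np.cos(yaw),np.sin(yaw)
    return np.c_[x+c*P[:,0]-s*P[:,1],y+s*P[:,0]+c*P[:,1],z+P[:,2]]
E
python3 - <<'E'
from h import *; import pickle
o,P=pickle.load(open('p0.pkl','rb'))
C=np.array([[.16,.2,.01],[.16,-.2,.01],[-.1,-.2,.01],[-.1,.2,.01]])
Q={}
for n,box in [('top',(230,100,180,150)),('scene',(220,175,160,140))]:
    s=P[n];hsv=cv2.cvtColor(s['color'],cv2.COLOR_RGB2HSV)
    m=cv2.inRange(hsv,(100,120,50),(125,255,255));x,y,w,h=box
    mm=np.zeros_like(m);mm[y:y+h,x:x+w]=m[y:y+h,x:x+w]
    cs,_=cv2.findContours(mm,0,1);hull=cv2.convexHull(np.vstack([c for c in cs if cv2.contourArea(c)>100]))
    q=cv2.approxPolyDP(hull,6,True)[:,0];print(n,q.tolist(),cv2.contourArea(hull));Q[n]=q
    crop=s['color'][y:y+h,x:x+w];cv2.imwrite(f'pics/c_{n}.png',cv2.resize(crop,None,fx=4,fy=4,interpolation=cv2.INTER_CUBIC)[:,:,::-1])
# fit: nearest matching of corners
def res(v):
    r=[]
    for n in Q:
        pr=proj(P[n],tf(v[0],v[1],v[2],C,v[3]))
        for p in pr:
            d=Q[n]-p;r+=list(d[np.argmin((d**2).sum(1))])
    return r
f=least_squares(res,[.52,0,np.deg2rad(-18),0],loss='soft_l1');print(f.x,np.rad2deg(f.x[2]),np.round(f.fun,1))
E
```

```text
top [[395, 159], [369, 237], [247, 195], [274, 118]] 10755.0
scene [[358, 270], [284, 304], [233, 211], [267, 199], [317, 216]] 7267.0
[ 0.55857283  0.00309599 -0.33649966 -0.00901247] -19.280010429398704 [-0.3  0.6 -0.9 -0.3  0.  -1.8  1.  -1.   0.3 -1.9  0.9 -0.  12.3 29.8
 -7.4 -1.5]
```

View pics/c_top.png

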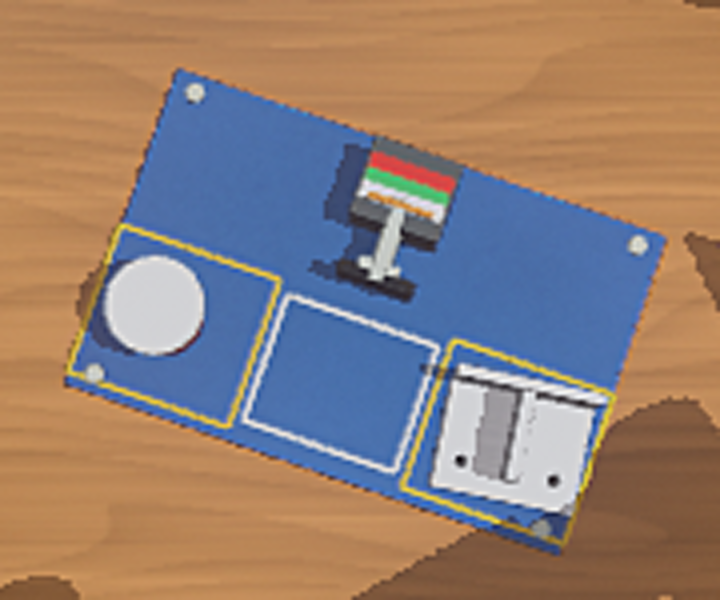

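The crop shows the bracket clearly at ~(520,440) in the crop, with its wall on the upper edge and its yaw about -10°. The white frame and pad are in view, and the tub is at ~(153,305). The top-view jig fit is good: x≈.558, y≈.003, yaw≈-18.5°. I'll move the wrist camera over the bracket to refine this.

play_rows --commands '[[[0,0,0.49,-42.4,41.2,0,8.76],[0,0,0.49,-42.4,41.2,0,8.76],[0,0,0.49,-42.4,41.2,0,8.76],[0,0,0.49,-42.4,41.2,0,8.76],[0,0,0.49,-42.4,41.2,0,8.76],[0,0,0.49,-42.4,41.2,0,8.76],[0,0,0.49,-42.4,41.2,0,8.76],[0,0,0.49,-42.4,41.2,0,8.76]]]'

```text
clock: 1.72
tool_pos: [0.3654, -0.3474, 0.2269]
orientation: [-180.0, 0.0, 170.5]
force: [1.2, 0.2, -0.2]
opening: 0.0876
gripper_force: 0.0
```

play_rows --commands '[[[0,0,0,-8,25,0,8.76],[0,0,0,-8,25,0,8.76],[0,0,0,-8,25,0,8.76],[0,0,0,-8,25,0,8.76],[0,0,0,-8,25,0,8.76],[0,0,0,-8,25,0,8.76],[0,0,0,-8,25,0,8.76],[0,0,0,-8,25,0,8.76]]]'

```text
clock: 2.38
tool_pos: [0.4865, -0.113, 0.2267]
orientation: [180.0, 0.0, 170.8]
force: [0.0, -0.3, 0.5]
opening: 0.0876
gripper_force: 0.0
```

```bash
python3 - <<'E'
from plant import ctrl
from h import *; import pickle
o=ctrl.get_obs();s=ctrl.snapshot('wrist');pickle.dump((o,s),open('w1.pkl','wb'))
print(o['clock'],o['tool_pos'],o['orientation'],o['force'],np.abs(o['qvel']).max())
for t in ['bracket','rib','pad','jig']: print(t,[(np.round(d['bbox']).tolist(),round(d['conf'],2)) for d in ctrl.find_in(s,t)][:3])
im=s['color'].copy()
cv2.imwrite('pics/w1raw.png',im[:,:,::-1])
j=(.558,.003,np.deg2rad(-18.7))
for P_ in [[.16,.2,.01],[.16,-.2,.01],[-.1,-.2,.01],[-.1,.2,.01],[-.081,.061,.01],[.021,.061,.01],[.021,-.061,.01],[-.081,-.061,.01]]:
    q=proj(s,tf(*j,P_),o)[0]; cv2.circle(im,(int(q[0]),int(q[1])),3,(255,0,255),1); print(P_,q)
cv2.imwrite('pics/w1.png',cv2.resize(im,None,fx=1.25,fy=1.25,interpolation=cv2.INTER_CUBIC)[:,:,::-1])
E
```

```text
2.3833 [ 0.4864824  -0.11302894  0.22669146] [1.79985853e+02 3.61752253e-02 1.70753502e+02] [ 0.03855764 -0.3432048   0.51293169] 3.24775085273232
bracket [([266.0, 138.0, 98.0, 94.0], 0.95), ([117.0, 7.0, 96.0, 87.0], 0.86), ([177.0, 241.0, 43.0, 74.0], 0.58)]
rib [([119.0, 7.0, 96.0, 88.0], 0.88), ([265.0, 139.0, 103.0, 94.0], 0.73), ([177.0, 241.0, 41.0, 69.0], 0.53)]
pad [([387.0, 250.0, 26.0, 53.0], 0.79)]
jig [([251.0, 116.0, 295.0, 195.0], 0.56)]
[0.16, 0.2, 0.01] [494.20702887 322.15312815]
[0.16, -0.2, 0.01] [252.74346399 299.26087415]
[-0.1, -0.2, 0.01] [274.96474598 113.20207612]
[-0.1, 0.2, 0.01] [546.74542033 173.45877332]
[-0.081, 0.061, 0.01] [470.75682176 166.55428825]
[0.021, 0.061, 0.01] [451.78083827 238.10514578]
[0.021, -0.061, 0.01] [368.50387095 225.64073909]
[-0.081, -0.061, 0.01] [384.89059807 147.78072712]
```

View pics/w1.png

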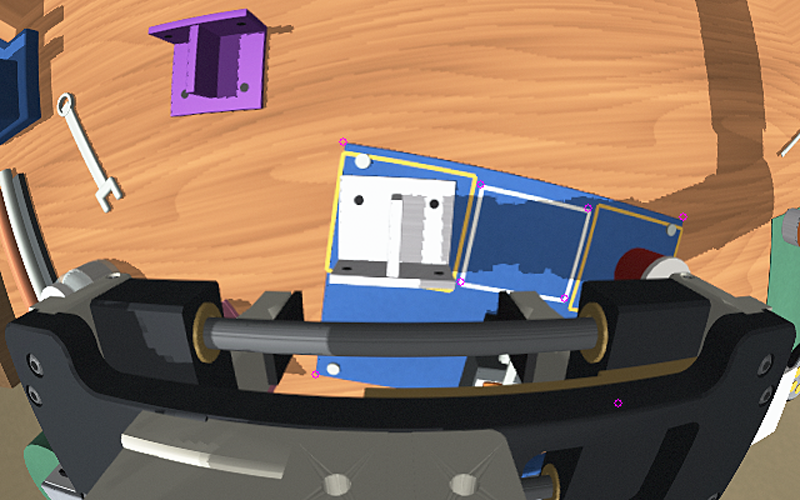

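The wrist view shows the bracket (foot rear corners ~(340,177),(456,181)), its rib at ~(397,235), and the white frame almost exactly at the predicted marks. I'll enlarge it to pick corners.

```bash
python3 - <<'E'
from h import *
im=cv2.imread('pics/w1raw.png')[105:250,255:480]
cv2.imwrite('pics/w1c.png',cv2.resize(im,None,fx=3.5,fy=3.5,interpolation=cv2.INTER_CUBIC))
E
```

```text
(no output)
```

View pics/w1c.png

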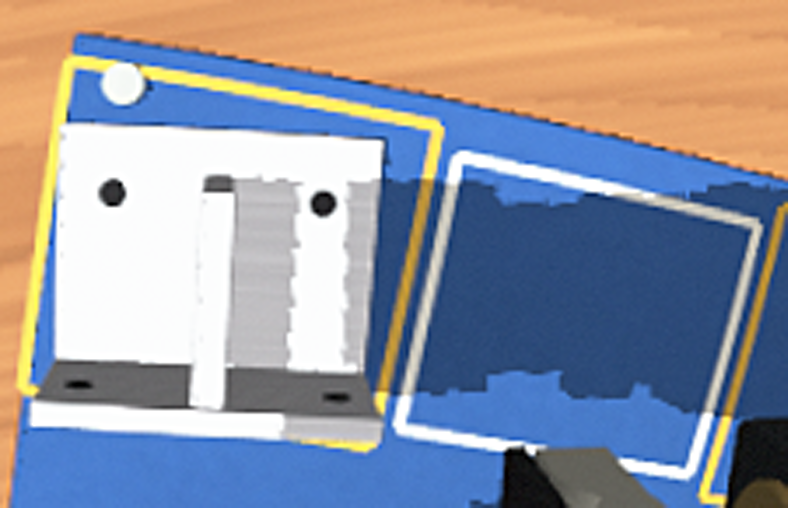

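The crop gives clear corners. Foot rear corners are (62,124) and (384,139), the rib top rear is (203,191)/(235,192), and the wall top runs (33,402)–(383,414). White frame corners are (455,150), (764,220), (394,432) and (690,480).

```bash
cat > fit.py <<'E'
from h import *; import pickle
o,s=pickle.load(open('w1.pkl','rb'));_,P=pickle.load(open('p0.pkl','rb'))
cv=lambda L,f,ox,oy:(np.array(L,float)+.5)/f-.5+[ox,oy]
def fit(obs,x0):
    def res(v):
        return np.concatenate([(proj(S,tf(*v[:3],X,v[3]),O)-q).ravel()*w for S,O,X,q,w in obs])
    f=least_squares(res,x0,loss='soft_l1')
    print(np.round(f.x,4),'yaw',np.rad2deg(f.x[2]).round(2));print([np.round((proj(S,tf(*f.x[:3],X,f.x[3]),O)-q),1).tolist() for S,O,X,q,w in obs]);return f.x
Jw=[[-.1,-.2,.01],[-.09,-.2,.01],[-.09,-.07,.01],[.03,-.2,.01],[-.081,-.061,.01],[-.081,.061,.01],[.021,-.061,.01],[.021,.061,.01]]
jw=cv([(76,34),(66,57),(444,124),(20,392),(455,150),(764,220),(394,432),(690,480)],3.5,255,105)
Jt=[[.16,.2,.01],[.16,-.2,.01],[-.1,-.2,.01],[-.1,.2,.01],[-.081,.061,.01],[.021,.061,.01],[.021,-.061,.01],[-.081,-.061,.01]]
jt=cv([(176,68),(668,239),(562,552),(66,384),(242,420),(284,291),(443,346),(397,475)],4,230,100)
print('jig w+t');J=fit([(s,o,Jw,jw,1),(P['top'],None,Jt,jt,1)],[.558,.003,-.32,0])
print('jig w');fit([(s,o,Jw,jw,1)],[.558,.003,-.32,0])
Bw=[[-.045,-.055,.008],[-.045,.055,.008],[-.03,-.005,.058],[-.03,.005,.058],[.037,-.055,.06],[.037,.055,.06],[.045,-.055,.06],[.045,.055,.06]]
bw=cv([(62,124),(384,139),(203,191),(235,192),(33,402),(383,414),(30,427),(380,443)],3.5,255,105)
Bt=[[-.045,-.055,.008],[-.045,.055,.008],[.045,.055,.06],[.045,-.055,.06]]
bt=cv([(575,512),(433,488),(460,364),(612,392)],4,230,100)
print('br w');fit([(s,o,Bw,bw,1)],[.485,-.113,-.17,.01])
print('br w+t');B=fit([(s,o,Bw,bw,1),(P['top'],None,Bt,bt,1)],[.485,-.113,-.17,.01])
pickle.dump((J,B),open('fit.pkl','wb'))
E
python3 fit.py
```

```text
jig w+t
[ 0.5593  0.0024 -0.3332  0.0046] yaw -19.09
[[[-1.5, -1.2], [0.0, 0.5], [-1.3, 0.2], [-0.2, -0.5], [1.2, 1.5], [-0.7, 1.0], [1.5, -0.6], [0.7, -1.3]], [[0.2, -0.5], [0.3, -1.3], [-0.2, 0.9], [-0.7, -0.0], [0.5, -0.0], [1.0, 0.7], [-1.0, -0.1], [-0.3, -0.7]]]
jig w
[ 0.5595  0.0024 -0.3347  0.0048] yaw -19.17
[[[-1.4, -1.2], [0.1, 0.4], [-1.2, 0.3], [-0.3, -0.5], [1.3, 1.6], [-0.6, 1.2], [1.4, -0.4], [0.7, -1.1]]]
br w
[ 0.4861 -0.1181 -0.2099  0.0085] yaw -12.03
[[[-0.3, 0.0], [-0.4, 0.2], [-0.4, 0.1], [0.1, 0.3], [-0.5, -0.4], [0.5, 1.0], [0.4, -0.7], [0.6, -0.4]]]
br w+t
[ 0.486  -0.1182 -0.208   0.0089] yaw -11.92
[[[-0.5, 0.1], [-0.5, 0.1], [-0.6, 0.1], [-0.1, 0.2], [-0.6, -0.3], [0.5, 1.0], [0.3, -0.5], [0.6, -0.4]], [[-0.5, 0.5], [-0.6, -0.9], [-0.2, -0.5], [-1.2, 0.2]]]
```

```bash
sed -i 's/^Jw=.*/Jw=[[-.1,-.2,.01],[-.083,-.063,.01],[-.083,.063,.01],[.023,-.063,.01],[.023,.063,.01]]/; s/^jw=.*/jw=cv([(76,34),(455,150),(764,220),(394,432),(690,480)],3.5,255,105)/; s/\.081/.083/g;s/\.061/.063/g;s/\.021/.023/g' fit.py; python3 fit.py; python3 - <<'E'
import pickle,numpy as np
J,B=pickle.load(open('fit.pkl','rb'))
from h import *
print('bracket in jig',tf(0,0,-J[2],[[B[0]-J[0],B[1]-J[1],0]]),np.rad2deg(B[2]-J[2]),'work',tf(*J[:3],[[-.03,0,0]]))
E
```

```text
jig w+t
[ 5.603e-01  3.000e-03 -3.335e-01 -2.000e-04] yaw -19.11
[[[-0.3, -0.3], [-0.3, -0.0], [-0.3, 0.0], [-0.4, 0.1], [0.6, -0.4]], [[0.2, -0.4], [-0.2, -1.3], [-0.6, 0.5], [-0.6, -0.2], [-0.4, 0.1], [0.5, -0.3], [-0.4, -0.7], [-0.1, -0.2]]]
jig w
[ 0.5607  0.0032 -0.3342 -0.0006] yaw -19.15
[[[0.1, -0.2], [-0.1, 0.2], [-0.2, 0.2], [-0.3, 0.1], [0.6, -0.3]]]
br w
[ 0.4861 -0.1181 -0.2099  0.0085] yaw -12.03
[[[-0.3, 0.0], [-0.4, 0.2], [-0.4, 0.1], [0.1, 0.3], [-0.5, -0.4], [0.5, 1.0], [0.4, -0.7], [0.6, -0.4]]]
br w+t
[ 0.486  -0.1182 -0.208   0.0089] yaw -11.92
[[[-0.5, 0.1], [-0.5, 0.1], [-0.6, 0.1], [-0.1, 0.2], [-0.6, -0.3], [0.5, 1.0], [0.3, -0.5], [0.6, -0.4]], [[-0.5, 0.5], [-0.6, -0.9], [-0.2, -0.5], [-1.2, 0.2]]]
bracket in jig [[-0.03052047 -0.13884254  0.        ]] 7.190775748419365 work [[0.5319877  0.01280336 0.        ]]
```

Every check fits: jig z ≈ 0, bracket underside z ≈ 9–10 mm, and the bracket sits in the jig frame at (-30.5,-138.8) mm, turned 7.2°. Next I descend to the rib.

play_rows --commands '[[[0,0,0.048,-0.03,-0.52,4,8.76],[0,0,0.048,-0.03,-0.52,8,8.76],[0,0,0.048,-0.03,-0.52,11.5,8.76],[0,0,0.048,-0.03,-0.52,14,8.76],[0,0,0.048,-0.03,-0.52,16.5,8.76],[0,0,0.048,-0.03,-0.52,18.5,8.76],[0,0,0.048,-0.03,-0.52,19.6,8.76],[0,0,0.048,-0.03,-0.52,19.6,8.76]]]'

```text
clock: 3.3
tool_pos: [0.4822, -0.1222, 0.0283]
orientation: [-179.9, -0.3, 167.6]
force: [-0.4, 0.1, 0.3]
opening: 0.0877
gripper_force: 0.0
```

```bash
python3 - <<'E'
from plant import ctrl
from h import *; import pickle
o=ctrl.get_obs();s=ctrl.snapshot('wrist');pickle.dump((o,s),open('w2.pkl','wb'))
print(o['clock'],o['tool_pos'],o['orientation'],o['force'],np.abs(o['qvel']).max())
im=s['color'].copy();J,B=pickle.load(open('fit.pkl','rb'))
for X in [[-.045,-.055,.008],[-.045,.055,.008],[-.03,-.005,.058],[-.03,.005,.058],[.037,-.055,.06],[.037,.055,.06]]:
    q=proj(s,tf(B[0],B[1],B[2],X,.01),o)[0];cv2.circle(im,(int(round(q[0])),int(round(q[1]))),3,(255,0,0),1)
cv2.imwrite('pics/w2.png',cv2.resize(im,None,fx=1.25,fy=1.25)[:,:,::-1])
E
```

```text
3.3 [ 0.48217616 -0.12220631  0.02827718] [-179.92180212   -0.25411558  167.64955363] [-0.39676197  0.13355585  0.29345744] 3.2590220083992136
```

View pics/w2.png

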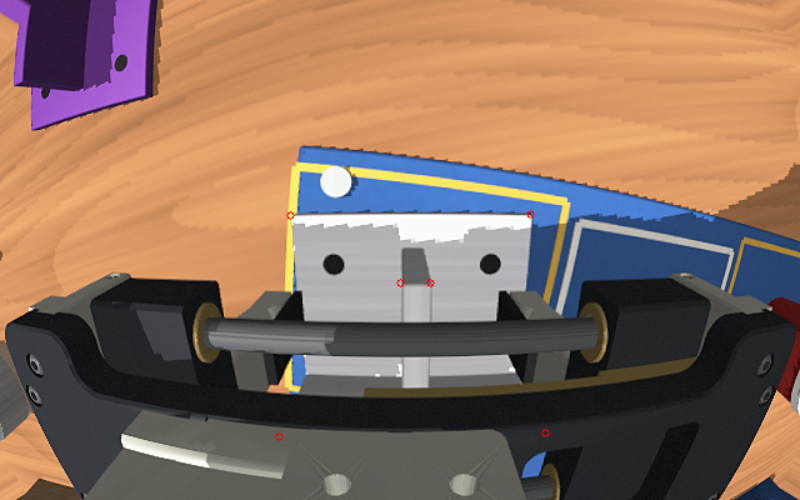

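The marks land on the bracket's corners and rib (rib ~(415,285)), so the fit holds. The measured pose is a few mm off the command, so I'll let it settle before correcting.

play_rows --commands '[[[0,0,0,0,0,0,8.76],[0,0,0,0,0,0,8.76]]]'

```text
clock: 3.52
tool_pos: [0.4851, -0.1213, 0.0317]
orientation: [180.0, 0.1, 167.8]
force: [1.0, -0.2, -0.3]
opening: 0.0876
gripper_force: 0.0
```

play_rows --commands '[[[0,0,0,-0.05,0.3,0,8.76],[0,0,0,-0.05,0.3,0,8.76],[0,0,0,-0.05,0.3,0,8.76]]]'

```text
clock: 3.77
tool_pos: [0.486, -0.1179, 0.0313]
orientation: [180.0, 0.1, 167.8]
force: [-0.9, -0.5, 0.5]
opening: 0.0877
gripper_force: 0.0
```

```bash
python3 - <<'E'
from plant import ctrl
for i in range(4):
    s=ctrl.snapshot('top');o=ctrl.get_obs();print(o['clock'],o['tool_pos'],o['orientation'],o['force'],abs(o['qvel']).max())
E
```

```text
3.8167 [ 0.48588579 -0.11788758  0.03114159] [1.79978466e+02 5.63186525e-02 1.67801203e+02] [-0.09324592  0.88323481 -0.04919428] 0.37543211542047455
3.8667 [ 0.48574882 -0.11795799  0.03096979] [1.79985890e+02 3.72701759e-02 1.67797901e+02] [ 0.03640189  0.02684651 -0.01753108] 0.28134279254965544
3.9167 [ 0.48566863 -0.11797021  0.03087294] [1.79990070e+02 2.64248090e-02 1.67798072e+02] [ 0.2246958  -0.40629799  0.02328737] 0.15826784953712972
3.9667 [ 0.48559717 -0.11798439  0.03076587] [1.79993565e+02 1.45348110e-02 1.67793844e+02] [ 0.70051594 -0.12618092  1.01847079] 0.14724243286564315
```

play_rows --commands '[[[0,0,0,0,0,0,0],[0,0,0,0,0,0,0],[0,0,0,0,0,0,0],[0,0,0,0,0,0,0],[0,0,0,0,0,0,0],[0,0,0,0,0,0,0],[0,0,0,0,0,0,0],[0,0,0,0,0,0,0]]]'

```text
clock: 4.63
tool_pos: [0.4856, -0.1181, 0.0306]
orientation: [-180.0, -0.0, 167.8]
force: [0.3, -0.3, -0.0]
opening: 0.0398
gripper_force: 0.0
```

play_rows --commands '[[[0,0,0,0,0,0,0],[0,0,0,0,0,0,0],[0,0,0,0,0,0,0],[0,0,0,0,0,0,0],[0,0,0,0,0,0,0],[0,0,0,0,0,0,0],[0,0,0,0,0,0,0],[0,0,0,0,0,0,0]]]'

```text
clock: 5.3
tool_pos: [0.4856, -0.118, 0.0306]
orientation: [180.0, 0.0, 167.8]
force: [0.8, -0.2, -0.6]
opening: 0.0102
gripper_force: 30.0
```

Gripped: the opening is 10.2 mm (the rib is 10) at 30 N. Now I slide sideways in gentle steps.

play_rows --commands '[[[0,0,0.004,-0.06,0.4,0,0],[0,0,0.01,-0.15,1.2,0,0],[0,0,0.018,-0.27,2.1,0,0],[0,0,0.026,-0.38,3.0,0,0],[0,0,0.034,-0.49,3.9,0,0],[0,0,0.042,-0.61,4.8,0,0],[0,0,0.05,-0.72,5.7,0,0],[0,0,0.057,-0.82,6.5,0,0]]]'

```text
clock: 5.97
tool_pos: [0.5076, -0.0553, 0.0306]
orientation: [-180.0, -0.0, 164.5]
force: [-1.7, -4.7, 2.9]
opening: 0.0099
gripper_force: 30.0
```

play_rows --commands '[[[0,0,0.01,-0.08,1.0,0,0],[0,0,0.02,-0.15,2.1,0,0],[0,0,0.03,-0.22,3.2,0,0],[0,0,0.04,-0.3,4.3,0,0],[0,0,0.048,-0.38,5.4,0,0],[0,0,0.056,-0.45,6.4,0,0],[0,0,0.062,-0.5,7.1,0,0],[0,0,0.0635,-0.52,7.3,0,0]]]'

```text
clock: 6.63
tool_pos: [0.5322, 0.0138, 0.0306]
orientation: [-180.0, 0.0, 160.9]
force: [-1.9, -4.8, 3.8]
opening: 0.0099
gripper_force: 30.0
```

play_rows --commands '[[[0,0,0,0,0,0,0],[0,0,0,0,0,0,0]]]'

```text
clock: 6.8
tool_pos: [0.5323, 0.0136, 0.0307]
orientation: [179.9, 0.0, 160.9]
force: [-0.6, 3.5, 0.2]
opening: 0.0099
gripper_force: 30.0
```

```bash
python3 - <<'E'
from plant import ctrl
from h import *; import pickle
o=ctrl.get_obs();s=ctrl.snapshot('wrist');t=ctrl.snapshot('top');c=ctrl.snapshot('scene');pickle.dump((o,s,t,c),open('w3.pkl','wb'))
print(o['clock'],o['tool_pos'],o['orientation'],o['force'])
crop=lambda S,x,y,w,h,f:cv2.resize(S['color'][y:y+h,x:x+w],None,fx=f,fy=f,interpolation=cv2.INTER_CUBIC)[:,:,::-1]
a=crop(s,150,60,400,200,2);b=np.hstack([crop(t,240,110,160,130,2.5),crop(c,225,180,160,130,2.5)])[:, :800]
cv2.imwrite('pics/w3.png',np.vstack([a,b])[:600])
E
```

```text
6.8 [0.53234236 0.01360302 0.03066499] [1.79909019e+02 4.48754591e-02 1.60895906e+02] [-0.63619572  3.48321506  0.24464829]
```

View pics/w3.png

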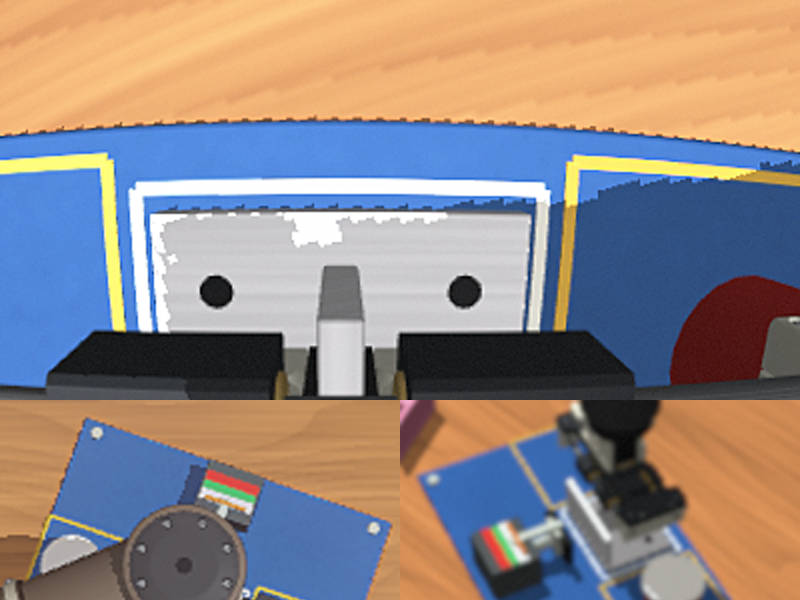

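The bracket sits square in the white frame with nearly equal margins left and right (foot edges ~151 and ~531, frame lines ~147 and ~537), and the pad is still untouched. Next I push straight along tool -x.

play_rows --commands '[[[0,0,0,-0.3,0,0,0],[0,0,0,-0.8,0,0,0],[0,0,0,-1.3,0,0,0],[0,0,0,-1.8,0,0,0],[0,0,0,-2.2,0,0,0],[0,0,0,-2.5,0,0,0],[0,0,0,-2.7,0,0,0],[0,0,0,-2.7,0,0,0]]]'

```text
clock: 7.62
tool_pos: [0.5563, 0.003, 0.0306]
orientation: [-179.9, -0.1, 160.8]
force: [-4.1, 0.8, 6.4]
opening: 0.0098
gripper_force: 30.0
```

play_rows --commands '[[[0,0,0,-0.15,0,0,0],[0,0,0,-0.3,0,0,0],[0,0,0,-0.45,0,0,0],[0,0,0,-0.6,0,0,0],[0,0,0,-0.8,0,0,0],[0,0,0,-1.0,0,0,0],[0,0,0,-1.2,0,0,0],[0,0,0,-1.4,0,0,0]]]'

```text
clock: 8.28
tool_pos: [0.5672, -0.0011, 0.0307]
orientation: [-179.9, -0.3, 160.8]
force: [-16.2, 8.9, 17.9]
opening: 0.0101
gripper_force: 30.0
```

```bash
cat > look.py <<'E'
from plant import ctrl
from h import *; import pickle,sys
F=[]
for i in range(8):
    o=ctrl.get_obs();F.append(o['force']);S=ctrl.snapshot('scene')
t=ctrl.snapshot('top');J,B=pickle.load(open('fit.pkl','rb'))
o=ctrl.get_obs();u=np.array([np.cos(J[2]),np.sin(J[2]),0])
print(o['clock'],o['tool_pos'],o['orientation'],'F',np.mean(F,0).round(2),'Fpress',round(np.mean(F,0)@u,2))
p=tf(0,0,-J[2],[np.r_[np.array(o['tool_pos'])[:2]-J[:2],0]])[0];print('tcp in jig',p.round(4),'yaw',o['orientation'][2]-180-np.rad2deg(J[2]))
pickle.dump((o,S,t),open(sys.argv[1]+'.pkl','wb'))
# rectify the housing top (z=60) from each view, 10 px/mm
W=[[.085,.04,.06],[.085,-.04,.06],[.155,-.04,.06],[.155,.04,.06]];D=np.float32([[0,700],[800,700],[800,0],[0,0]])/2
a=[cv2.warpPerspective(s['color'],cv2.getPerspectiveTransform(np.float32(proj(s,tf(*J[:3],W))),D),(400,350),flags=cv2.INTER_CUBIC)[:,:,::-1] for s in (S,t)]
x,y,w,h=225,190,130,80
c=cv2.resize(S['color'][y:y+h,x:x+w],(400,246),interpolation=cv2.INTER_CUBIC)[:,:,::-1]
c2=cv2.resize(t['color'][110:190,270:400],(400,246),interpolation=cv2.INTER_CUBIC)[:,:,::-1]
cv2.imwrite('pics/'+sys.argv[1]+'.png',np.vstack([np.hstack(a),np.hstack([c,c2])]))
E
python3 look.py p1
```

```text
8.7333 [ 0.56746225 -0.00114119  0.03070545] [-179.9005052    -0.25032966  160.82857312] F [-14.08   6.65  14.39] Fpress -15.48
tcp in jig [ 0.0081 -0.0016  0.    ] yaw -0.06330309966934422
```

View pics/p1.png

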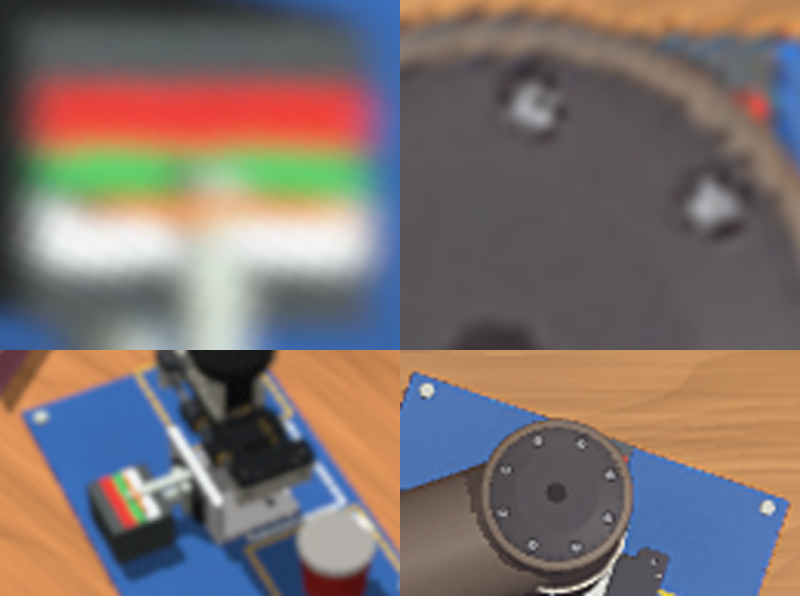

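The pointer bar is at the lower edge of the green zone (rectified view: pointer row ~207, green ~150–200), so the pad is pressed ≈8.5 mm, as the TCP also says. The bracket is square and about 6.5 mm remain.

play_rows --commands '[[[0,0,0,-0.15,0.03,0,0],[0,0,0,-0.3,0.05,0,0],[0,0,0,-0.45,0.08,0,0],[0,0,0,-0.58,0.1,0,0],[0,0,0,-0.68,0.1,0,0],[0,0,0,-0.72,0.1,0,0],[0,0,0,-0.72,0.1,0,0],[0,0,0,-0.72,0.1,0,0]]]'

```text
clock: 9.4
tool_pos: [0.5723, -0.0028, 0.0306]
orientation: [-179.8, -0.4, 160.8]
force: [-20.9, 8.4, 20.7]
opening: 0.0097
gripper_force: 30.0
```

```bash
python3 look.py p2
```

```text
9.85 [ 0.57231644 -0.00280149  0.03061435] [-179.81010369   -0.44432129  160.79134121] F [-20.9    7.86  20.48] Fpress -22.33
tcp in jig [ 0.0132 -0.0015  0.    ] yaw -0.10053501407226761
```

View pics/p2.png

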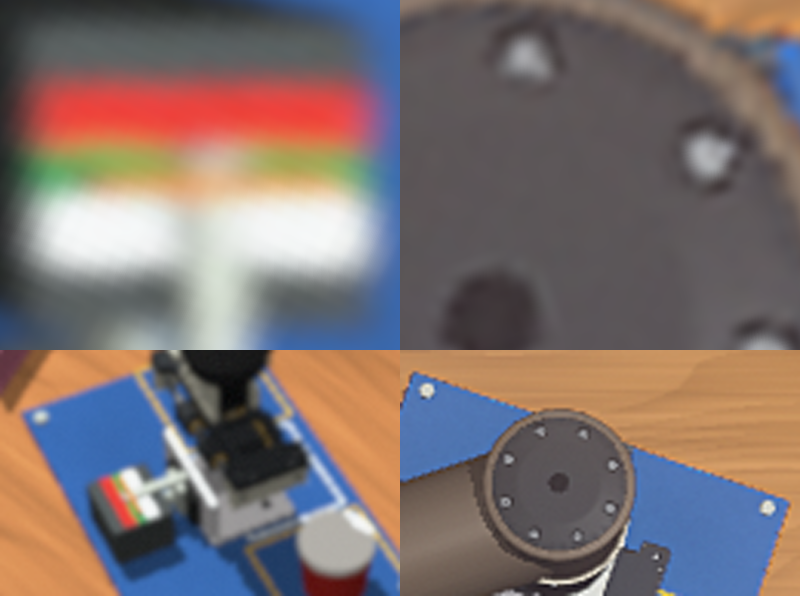

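The pointer is now in the green, slightly below the middle (row ~183, middle ~175), pressed ≈13.6 mm. The tool tilts 0.44° under load and presses the bracket down with 20 N. I'll take that tilt out, which should also relieve friction, then look again.

play_rows --commands '[[[0,-0.002,0,0,0,0,0],[0,-0.004,0,0,0,0,0],[0,-0.006,0,0,0,0,0],[0,-0.007,0,0,0,0,0],[0,-0.007,0,0,0,0,0],[0,-0.007,0,0,0,0,0]]]'

```text
clock: 10.35
tool_pos: [0.5724, -0.0028, 0.0306]
orientation: [-179.8, -0.0, 160.8]
force: [-20.1, 8.5, 20.5]
opening: 0.0099
gripper_force: 30.0
```

```bash
python3 look.py p3
```

```text
10.8 [ 0.57238658 -0.0028423   0.0305611 ] [-1.79805779e+02 -4.13437829e-02  1.60791487e+02] F [-19.88   8.07  20.4 ] Fpress -21.43
tcp in jig [ 0.0133 -0.0016  0.    ] yaw -0.10038876190212775
```

play_rows --commands '[[[0,0,0,0,0,-0.02,0],[0,0,0,0,0,-0.04,0],[0,0,0,0,0,-0.06,0],[0,0,0,0,0,-0.06,0],[0,0,0,0,0,-0.06,0]]]'

```text
clock: 11.22
tool_pos: [0.5724, -0.0028, 0.0306]
orientation: [-179.8, -0.1, 160.8]
force: [-17.6, 6.0, 13.6]
opening: 0.0096
gripper_force: 30.0
```

```bash
python3 look.py p4
```

```text
11.6667 [ 0.57238347 -0.00284672  0.03057172] [-1.79805338e+02 -5.40846959e-02  1.60776048e+02] F [-17.72   7.04  14.79] Fpress -19.05
tcp in jig [ 0.0133 -0.0016  0.    ] yaw -0.11582832470854854
```

play_rows --commands '[[[0,0,0,-0.03,0,-0.02,0],[0,0,0,-0.07,0,-0.03,0],[0,0,0,-0.11,0,-0.04,0],[0,0,0,-0.15,0,-0.05,0],[0,0,0,-0.15,0,-0.05,0],[0,0,0,-0.15,0,-0.05,0]]]'

```text
clock: 12.17
tool_pos: [0.5736, -0.0033, 0.0306]
orientation: [-179.8, -0.1, 160.8]
force: [-16.9, 6.4, 10.1]
opening: 0.01
gripper_force: 30.0
```

```bash
python3 look.py p5
```

```text
12.6167 [ 0.57357362 -0.00327334  0.03057117] [-1.79797217e+02 -8.54051417e-02  1.60770156e+02] F [-16.88   7.4   10.38] Fpress -18.37
tcp in jig [ 0.0146 -0.0016  0.    ] yaw -0.12172052714369741
```

View pics/p5.png

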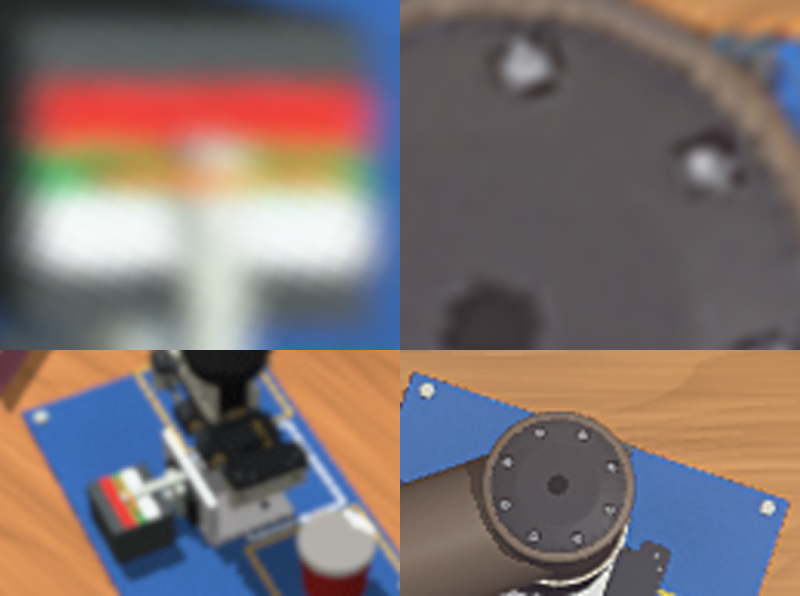

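The pointer bar is in the middle of the green zone (rectified rows ~165–185, green ~150–197) and the TCP gives 15.0 mm of pad travel. The force readings agree: 9 N of spring plus plate friction. The grip is still 30 N, so I'm handing in.

```bash
python3 -c "
from plant import ctrl
print(ctrl.close_job())"
```

```text
the job is handed in; nothing more can be done
None
```

The job is handed in: the bracket was slid into the white frame and pushed square against the pad, about 15 mm in (about 9 N), with the pointer mid-green and the fingers still gripping and pushing.

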